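# Park the stone crate

## Robot

A 7-joint arm with a two-finger parallel gripper is mounted at the origin on the work surface. World frame = base frame: x ahead of the robot, y to its left, z up, the work surface at z = 0. Lengths are in m, angles in rad, forces in N, time in s.
With the tool pointing down it reaches from about 0.425 to 0.875 m from the base axis. Payload 4.7 kg.
Tool frame: the origin (TCP) lies on the centre line of the jaws, within the pads' length; the fingertips stand 19 mm ahead of it and the grasp point (between the pads) is the TCP; x points along the fingers, z is the direction in which the jaws open and shut, and the axes are right-handed (so a half turn about x gives the same grasp; the last joint's range is limited). The gripper opens to 87 mm and grips with 3 to 60 N. Pads are 19 mm wide; open, the fingers measure 117 mm over their backs; the gripper's body (75 mm by 190 mm) begins 51 mm behind the grasp point.
Start: joints at [1.282, 0.321, -0.07, 1.45, 0.023, 1.371, -0.057], TCP at [0.194, -0.62, 0.242] pointing down, gripper open.
Joint ranges: [-2.86, 2.86], [-0.3, 2.09], [-1.38, 1.24], [0.06, 2.45], [-1.56, 4.7], [0.09, 2.05], [-2.69, 2.69]. Speed limits (rad/s): [2.57, 2.57, 3.14, 3.14, 3.14, 3.14, 3.14].

## Interface

Orientations are given as a unit quaternion [w, x, y, z].
In Python, from station import * gives the robot as it stands. The module is installed in compiled form; this text tells all that it offers.
- The arm moves only by the tool arm_command, never from a script. Its argument "moves" is a list of rows, each an object of numbers: "tx", "ty", "tz": the shift along the tool's x, y, z in mm; "turn": the turn about the tool's x in rad; "hand": the finger opening in mm, from 0 to 87. In form: [{"tx": .., "ty": .., "tz": .., "turn": .., "hand": ..}, ...]. A call has 1 to 12 rows; each row shifts and turns the commanded pose from where the row before left it, along the tool's axes as they then stand; what a row does not reach is not made up. A row lasts 1/8 s, in which the tool goes at most 62.5 mm and 10.7 degrees, less where a joint would pass 70% of its speed; a pose out of reach is approached as far as the arm can. A call with a gripper value outside its range is refused whole. The fingers move at their own pace and stop on an object; "newtons" is the grip in N (left out, the last holds). Time passes only in rows, so rows that do not move let the fingers close. It gives the time, the measured TCP pose, the force and the opening at its end, in the units of the state.
- read_state(): the state, without advancing time (a new reading comes with each control period).
- get_image(name): name is "side" or "top" or "wrist"; returns a dict with "pixels" (400x640x3 uint8, blue, green, red), "intrinsics" (3x3 intrinsics, pixels), "R" (3x3) and "t" (3): a world point X has camera coordinates R X + t; the wrist camera has in their place "tool_from_camera" (4x4, takes a point from camera to tool coordinates, whose origin is the TCP and whose axes are the tool frame's). Camera axes: x right, y down, z forward; pixel columns grow to the right and rows downward; lengths in m; the calibration is good to about 2 mm. A picture is of the moment at which its call begins: read the wrist's pose just before it. There is no depth.
- hand_in(): hands the job in, once; it reports no verdict.
The state is a dict: "clock": time; "joint_pos": joint angles; "dq": joint speeds; "joint_efforts": joint torques, N m; "ee_pos": TCP position; "tool_rot": TCP orientation; "contact_force": force on the tool from outside, world axes, zero at the start; "torque": the same for the moment, N m; "opening": finger opening in m.
Only numpy, scipy, OpenCV 4.12 (cv2) and the standard library are available. Lean on these libraries where they do the work, as an engineer would, in place of code of your own. Each camera call takes 0.05 s, during which the arm holds its last target.

## Task

Push the tall, heavy stone crate low down near its base so that it slides along the bench into its bay, square and fully home against the back stop, then push the bay's bolt fully across behind it. The crate must stay flat on the bench throughout, neither tipped nor lifted; keep off its lid and handle, and leave the jars and other things where they stand.

Things in the scene. Friction and masses are not known exactly. Their poses are not given: they have to be found in the camera images.
- crate: Heavy tall plywood crate of model stone, the only crate: 80 (its x, front to back) x 110 (y) x 132 mm, with lid 150, with handle about 172. Plain flat faces, 0.8 to 1 kg, loose. Origin: centre of its underside, z up. Its near face (x = -40 mm) faces away from the bay, to the robot's right. Slides at 4 to 7 N.
- crate_low (a point): Point on the middle of the crate's near face, 20 mm above the bench: push here, along the crate's +x. Pushed below 40 mm it slides, above about 60 mm it may tip over. The body of an upright gripper meets the tall face before the fingertips do; a tool leaning back some 40 degrees, fingertips leading, clears it.
- crate_lid: The crate's lid (82 x 112 x 18 mm) with its thin bar handle, fixed on the crate; origin at the centre of the lid's underside, 132 mm above the crate's origin. Not to be touched.
- bay: Aluminium parking bay fixed on the bench, elsewhere each time. Origin: on the bench, where the crate's origin is when home; crate axes then match the bay's. +x points into the bay, roughly to the robot's left (world +y). Side guides 25 mm high, inner faces at y = +-61 mm, flaring from x = -30 to a mouth about 150 mm wide at x = -59 mm. Bolt's guide block beside the mouth, far from the robot: x -69 to -43, y -125 to -95, 52 high.
- bay_stop (a point): Middle of the foot of the back stop's face, at bay x = +40 mm, on the bench; the stop is 40 mm high and 146 wide. The crate's far face (crate x = +40 mm) rests against it when home.
- bolt (a joint): Sliding bolt of the bay, in m: 0 = fully open, drawn out away from the robot; 0.055 = fully across, its tip 30 mm from the bay's middle line. Slides along the bay's +y (about towards the robot), stays where left, needs about 1.5 to 3 N. Bar 12 x 14 mm, its middle 36 mm above the bench, at bay x = -56 mm, passing 10 mm behind the near face of a crate that is home.
- bolt_tab (a point): Middle of the outer (bay -y) face of the upright tab on the bolt's outer end: push here along the bay's +y. The tab is 36 mm (bay x) x 8 x 52 high, from 22 to 74 mm above the bench; this point is 48 mm above the bench, at bay x = -56, y = -183 mm when open and -128 when closed. Free bench beyond it.
- bottle0: White screw-cap jar, 48 mm wide, 85 tall, standing behind the back stop; bystander.
- bottle1: Same kind of white jar, also behind the back stop; bystander.
- bottle2: Same kind of white jar, standing beside the bay, on the bolt's side; bystander.
- bowl: Dark mixing bowl, 130 mm wide, 75 tall, on the right; bystander.
- cup: Clear measuring cup, 56 mm wide, 60 tall, on the left; bystander.
- carton: Flat cardboard carton 60 x 130 x 45, on the left; bystander.
- spatula: Mixing spatula about 190 mm long, lying on the right; bystander.

How it is judged:
On the way, in this order (a step that is already met when the one before it is completed fails the run):
1. the crate is home in the bay, bolt still open (x of crate in the frame of bay between -0.008 and 0.006 m and y of crate in the frame of bay between -0.012 and 0.012 m and angle between the x axis of crate and the x axis of bay, either way round below 0.1 rad and angle between crate's own z axis and vertical below 0.05 rad and height (world z) of crate below 0.005 m and linear speed of crate below 0.02 m/s and value of joint bolt below 0.03 m), for 0.2 s.
2. the bolt is across behind it (value of joint bolt above 0.047 m), for 0.2 s.
At the end, for the whole second after the job is handed in: The crate stands flat in the bay, within 8 mm of the back stop, within 12 mm of the middle line and 0.1 rad of square, at rest; the bolt is shot at least 47 of its 55 mm (x of crate in the frame of bay between -0.008 and 0.006 m and y of crate in the frame of bay between -0.012 and 0.012 m and angle between the x axis of crate and the x axis of bay, either way round below 0.1 rad and angle between crate's own z axis and vertical below 0.05 rad and height (world z) of crate below 0.005 m and linear speed of crate below 0.02 m/s and value of joint bolt above 0.047 m); the robot touches nothing.
It fails at once if the crate tips by more than 0.15 rad (angle between crate's own z axis and vertical above 0.15 rad).
It fails at once if the crate is lifted off the bench (height (world z) of crate above 0.012 m).
It fails at once if the robot touches the crate's lid or handle (contact force between any of the fingers, the arm and crate_lid above 1 N).
It fails at once if the bolt is shot before the crate is home (value of joint bolt above 0.025 m and x of crate in the frame of bay below -0.02 m).
It fails at once if a jar or other bystander is shifted by more than 30 mm or knocked over (distance of any of bottle0, bottle1, bottle2, bowl, cup, carton, spatula from where it was at the start of the episode above 0.03 m or angle between any of bottle0, bottle1, bottle2, bowl, cup, carton's own z axis and vertical above 0.5 rad).
It also fails if it takes over 51 s, if anything falls off the work surface, if the arm or the gripper's body presses on something with over 40 N, if the wrist force passes 120 N, or if a joint passes its speed limit or range.

## Working session

There is one attempt and no reset: what is moved stays moved. The work goes in short steps, Python scripts to look and compute and a tool call to move; the robot and the scene stay as the last step left them, time stands still between calls to the robot, and variables do not carry over. Pictures are saved under pics/ and viewed, and the job is handed in when it is done.

Besides the shell and the picture viewer there is one more tool, called after "Emit:" by a JSON object that holds its "name" and its "arguments", one argument or row to a line. arm_command: Moves the arm, as the interface text tells. Its arguments: {"type":"object","properties":{"moves":{"type":"array"},"newtons":{"type":"number"}},"required":["moves"]}

```bash
mkdir -p pics; python3 - <<'E'
from station import *
import cv2,json
s=read_state();print(s)
import pickle
for n in ("top","side","wrist"):
    im=get_image(n);cv2.imwrite(f"pics/{n}0.png",im["pixels"]);pickle.dump(im,open(f"{n}0.pkl","wb"))
    print(n,{k:v for k,v in im.items() if k!="pixels"})
E
```

```text
{'clock': 0.0, 'joint_pos': array([ 1.28212365,  0.32180434, -0.07003602,  1.45167143,  0.02262553,
        1.37077251, -0.05690658]), 'dq': array([ 0.00127196,  0.00194366, -0.0005717 ,  0.00020665, -0.00078486,
        0.00045167,  0.00055128]), 'joint_efforts': array([-2.76991696e-04, -4.91295326e+01, -4.04038550e-01, -3.12532139e+01,
       -6.40063081e-02,  4.35277924e-02,  1.67556700e-04]), 'ee_pos': array([ 0.19357528, -0.61997566,  0.240475  ]), 'tool_rot': array([ 0.56912198,  0.41923322,  0.57024202, -0.41853042]), 'contact_force': array([ 0.3515999 ,  0.08441367, -0.31406983]), 'torque': array([-0.02233891,  0.03538162, -0.01518112]), 'opening': 0.08728627574443816}
top {'intrinsics': array([[363.18343783,   0.        , 319.93941352],
       [  0.        , 363.18343783, 195.2547021 ],
       [  0.        ,   0.        ,   1.        ]]), 'R': array([[-0.02325018, -0.99955124, -0.01888786],
       [-0.9929275 ,  0.02528805, -0.11599782],
       [ 0.1164234 ,  0.01605731, -0.99306986]]), 't': array([0.02366692, 0.53018218, 1.25440248])}
side {'intrinsics': array([[393.5212999
[... 177 characters left out ...]
.00991976],
       [-0.06692833, -0.67971118, -0.73041995],
       [ 0.08602167,  0.7254047 , -0.68292627]]), 't': array([-0.53103006,  0.12165255,  1.1117328 ])}
wrist {'intrinsics': array([[279.34921534,   0.        , 309.57034001],
       [  0.        , 279.34921534, 197.46956352],
       [  0.        ,   0.        ,   1.        ]]), 'tool_from_camera': array([[ 8.51207481e-06, -2.82111054e-01,  9.59381756e-01,
        -1.41845490e-01],
       [ 1.01427620e-03, -9.59381260e-01, -2.82110918e-01,
         7.70504658e-02],
       [ 9.99999486e-01,  9.75479427e-04,  2.77972202e-04,
         8.17894393e-05],
       [ 0.00000000e+00,  0.00000000e+00,  0.00000000e+00,
         1.00000000e+00]])}
```

View pics/top0.png

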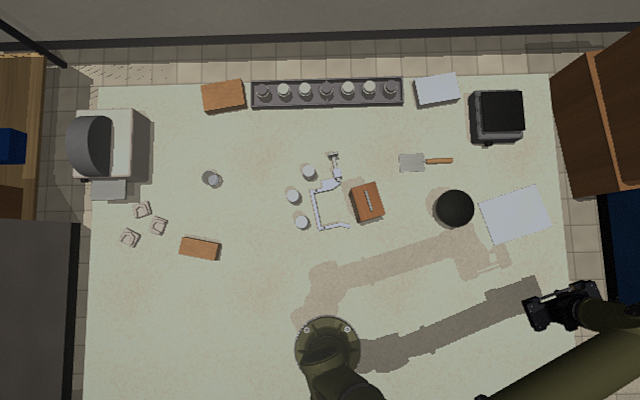

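View pics/side0.png

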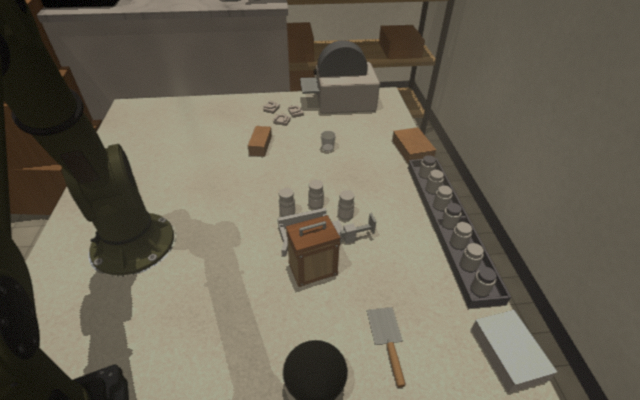

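View pics/wrist0.png

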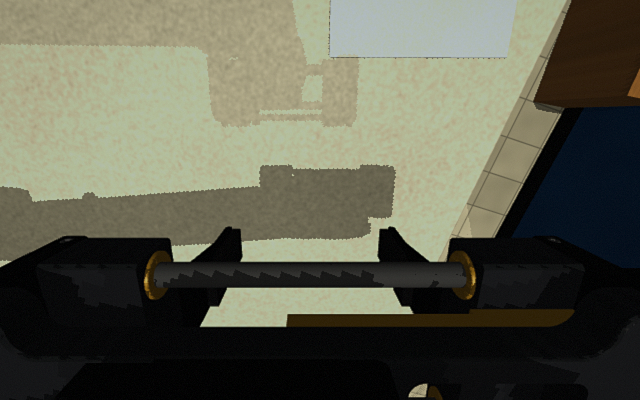

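```bash
cat > h.py <<'E'
import numpy as np,cv2,pickle
def ray(im,uv,z):
    K,R,t=im["intrinsics"],np.array(im["R"]),np.array(im["t"])
    d=R.T@np.linalg.inv(K)@np.array([uv[0],uv[1],1.]);c=-R.T@t
    return c+d*(z-c[2])/d[2]
def proj(im,X):
    p=im["R"]@np.array(X)+im["t"];p=im["intrinsics"]@p;return p[:2]/p[2]
def load(n): return pickle.load(open(n,"rb"))
def crop(im,x0,y0,w,h,s,name): cv2.imwrite(name,cv2.resize(im["pixels"][y0:y0+h,x0:x0+w],None,fx=s,fy=s,interpolation=cv2.INTER_CUBIC))
E
python3 - <<'E'
from h import *
crop(load("top0.pkl"),280,140,120,100,6,"pics/topc.png")
crop(load("side0.pkl"),260,170,130,120,5,"pics/sidec.png")
E
```

```text
(no output)
```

View pics/topc.png

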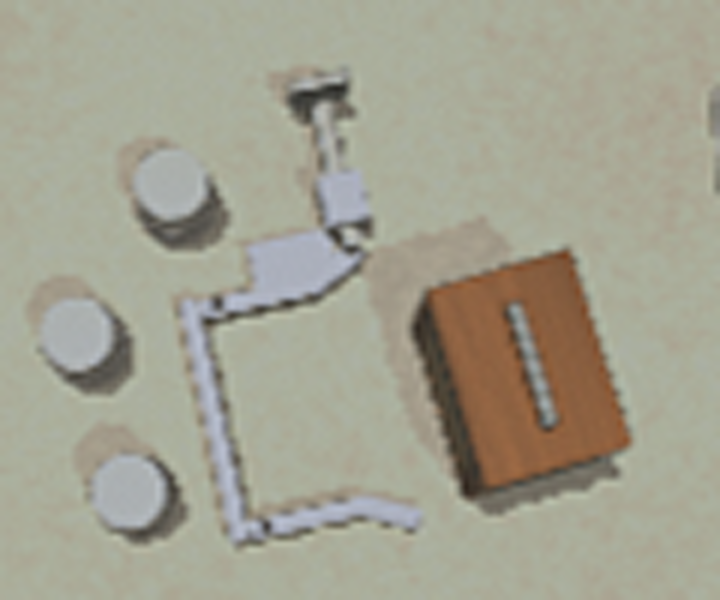

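View pics/sidec.png

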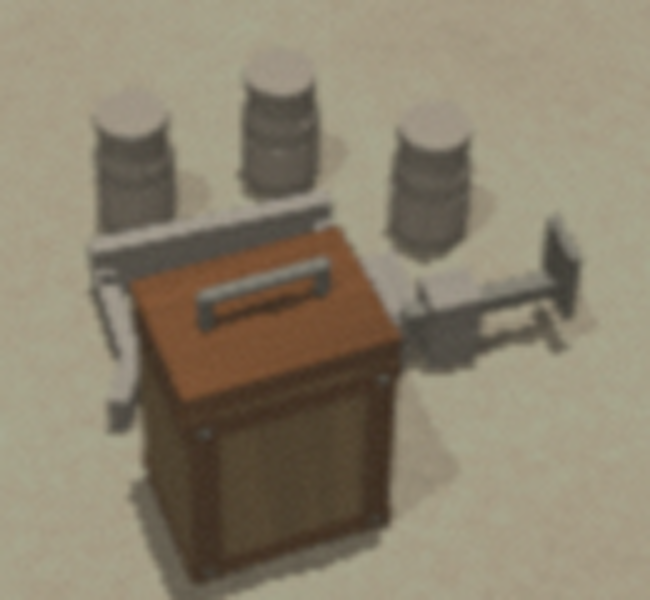

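```bash
python3 - <<'E'
from h import *
im=load("top0.pkl");p=im["pixels"].astype(int)
b,g,r=p[...,0],p[...,1],p[...,2]
m=((r-b)>50)&(r>90);M=np.zeros(m.shape,np.uint8);M[150:230,340:395]=m[150:230,340:395]
M=cv2.morphologyEx(M,cv2.MORPH_CLOSE,np.ones((5,5)))
c=max(cv2.findContours(M,0,2)[0],key=cv2.contourArea)
rc=cv2.minAreaRect(c.reshape(-1,2).astype(np.float32));print(rc,cv2.boundingRect(c))
W=[ray(im,q,.15)[:2] for q in c.reshape(-1,2)]
r2=cv2.minAreaRect(np.array(W,np.float32)*1000);print("lid",r2);print(cv2.boxPoints(r2))
U=lambda u,v:((u+.5)/6-.5+280,(v+.5)/6-.5+140)
for n,u,z in [("stop out A",(178,298),.04),("stop out B",(240,545),.04),("stop in A",(203,300),.04),("stop in B",(250,525),.04),
 ("guideN in corner",(268,518),.025),("guideN in flare",(358,495),.025),("guideN mouth in",(420,510),.025),("guideF in a",(220,318),.025),("guideF b",(318,296),.025),("guideF mouth",(362,258),.025),
 ("block",(318,177),.052),("block",(360,170),.052),("block",(370,215),.052),("block",(327,225),.052),
 ("tabtop",(290,92),.074),("tabtop",(347,72),.074),("tab bot right",(350,90),.074),("jar0?",(130,490),.085),("jar",(77,335),.085),("jar2",(172,183),.085)]:
    print(n,np.round(ray(im,U(*u),z)*1000))
print("bowl c",ray(im,(454,208),.075),"spat",ray(im,(402,160),0),ray(im,(450,160),0))
print(ray(im,(540,190),0),"whitebox corners", ray(im,(478,205),0))
E
```

```text
((367.5943298339844, 201.00180053710938), (34.36128234863281, 24.756824493408203), 72.6459732055664) (351, 182, 34, 39)
lid ((494.4723205566406, -143.08444213867188), (109.68720245361328, 79.14397430419922), 15.073503494262695)
[[ 431.2247   -119.13652 ]
 [ 451.80673  -195.55739 ]
 [ 557.72     -167.03236 ]
 [ 537.13794   -90.611496]]
stop out A [552.  48.  40.]
stop out B [407.  15.  40.]
stop in A [550.  33.  40.]
stop in B [418.   9.  40.]
guideN in corner [422.  -2.  25.]
guideN in flare [434. -55.  25.]
guideN mouth in [425. -91.  25.]
guideF in a [541.  24.  25.]
guideF b [553. -35.  25.]
guideF mouth [575. -61.  25.]
block [619. -36.  52.]
block [623. -61.  52.]
block [596. -66.  52.]
block [591. -41.  52.]
tabtop [666. -21.  74.]
tabtop [676. -54.  74.]
tab bot right [666. -55.  74.]
jar0? [438.  75.  85.]
jar [526. 103.  85.]
jar2 [612.  48.  85.]
bowl c [ 0.47055145 -0.4420308   0.075     ] spat [ 0.65618342 -0.29135426  0.        ] [ 0.65142371 -0.46538854  0.        ]
[ 0.53311511 -0.77917379  0.        ] whitebox corners [ 0.48465418 -0.55445903  0.        ]
```

```bash
cat >> h.py <<'E'
from scipy.spatial.transform import Rotation as Ro
def RT(q): return Ro.from_quat([q[1],q[2],q[3],q[0]]).as_matrix()
def T(d,q): return np.round(RT(q).T@np.array(d,float),1)
E
python3 - <<'E'
from h import *
from station import *
s=read_state();print(RT(s["tool_rot"]).round(3))
print(T([-50,0,0],s["tool_rot"]),T([0,50,0],s["tool_rot"]))
E
```

```text
[[-0.001  0.955  0.298]
 [ 0.001  0.298 -0.955]
 [-1.    -0.    -0.001]]
[  0.  -47.7 -14.9] [  0.1  14.9 -47.7]
```

Emit:
{"name": "arm_command", "arguments": {
  "moves": [
    {"tz": -60},
    {"tz": -60},
    {"tz": -60},
    {"tz": -60},
    {"tz": -60},
    {"tz": -60}
  ]
}}

```text
$.moves[0]: bad value
```

```bash
cat > st.py <<'E'
from h import *
from station import *
s=read_state();R=RT(s["tool_rot"])
print(s["clock"],s["ee_pos"].round(4),"\n",R.round(3),"\nq",s["joint_pos"].round(3),"F",s["contact_force"].round(1),s["opening"])
E
python3 st.py
```

```text
0.15 [ 0.1936 -0.6201  0.2407] 
 [[-0.001  0.955  0.298]
 [ 0.001  0.298 -0.955]
 [-1.    -0.    -0.001]] 
q [ 1.282  0.322 -0.07   1.451  0.023  1.371 -0.057] F [-1.  -0.4  0.5] 0.08665211856715467
```

Every row probably needs all fields.

Emit:
{"name": "arm_command", "arguments": {
  "moves": [
    {"tx": 0, "ty": 0, "tz": -60, "turn": 0, "hand": 0},
    {"tx": 0, "ty": 0, "tz": -60, "turn": 0, "hand": 0},
    {"tx": 0, "ty": 0, "tz": -60, "turn": 0, "hand": 0},
    {"tx": 0, "ty": 0, "tz": -60, "turn": 0, "hand": 0},
    {"tx": 0, "ty": 0, "tz": -60, "turn": 0, "hand": 0},
    {"tx": 0, "ty": 0, "tz": -60, "turn": 0, "hand": 0}
  ]
}}

```text
clock: 0.9
ee_pos: [0.106, -0.3279, 0.2253]
tool_rot: [0.556, 0.426, 0.586, -0.407]
contact_force: [0.9, 0.1, 1.3]
opening: 0.0352
```

```bash
python3 st.py
```

```text
0.9 [ 0.106  -0.3279  0.2253] 
 [[-0.018  0.952  0.305]
 [ 0.046  0.305 -0.951]
 [-0.999 -0.003 -0.05 ]] 
q [ 1.605 -0.301 -0.344  2.098 -0.098  1.378  0.038] F [0.9 0.1 1.3] 0.035232756383567265
```

Emit:
{"name": "arm_command", "arguments": {
  "moves": [
    {"tx": 0, "ty": 0, "tz": -60, "turn": 0, "hand": 0},
    {"tx": 0, "ty": 0, "tz": -60, "turn": 0, "hand": 0},
    {"tx": 0, "ty": 0, "tz": -60, "turn": 0, "hand": 0},
    {"tx": 0, "ty": 0, "tz": -60, "turn": 0, "hand": 0}
  ]
}}

```text
clock: 1.4
ee_pos: [0.077, -0.1246, 0.14]
tool_rot: [0.39, 0.473, 0.719, -0.327]
contact_force: [1.1, 0.2, -0.9]
opening: 0.0013
```

```bash
python3 st.py
```

```text
1.4 [ 0.077  -0.1246  0.14  ] 
 [[-0.25   0.935  0.251]
 [ 0.425  0.339 -0.839]
 [-0.87  -0.103 -0.482]] 
q [ 1.625 -0.301 -0.59   2.348 -0.136  1.566 -0.113] F [ 1.1  0.2 -0.9] 0.001279798807508911
```

```bash
python3 - <<'E'
from h import *
from station import *
print(T([-15,-55,20],read_state()["tool_rot"]))
E
```

```text
[-37.  -34.7  32.8]
```

Emit:
{"name": "arm_command", "arguments": {
  "moves": [
    {"tx": -37, "ty": -35, "tz": 33, "turn": 0, "hand": 0},
    {"tx": -37, "ty": -35, "tz": 33, "turn": 0, "hand": 0},
    {"tx": -37, "ty": -35, "tz": 33, "turn": 0, "hand": 0},
    {"tx": -37, "ty": -35, "tz": 33, "turn": 0, "hand": 0},
    {"tx": -37, "ty": -35, "tz": 33, "turn": 0, "hand": 0}
  ]
}}

```text
clock: 2.02
ee_pos: [0.0011, -0.4044, 0.2409]
tool_rot: [0.392, 0.472, 0.719, -0.328]
contact_force: [1.6, -0.3, -0.1]
opening: 0.0007
```

```bash
python3 st.py
```

```text
2.025 [ 0.0011 -0.4044  0.2409] 
 [[-0.248  0.935  0.253]
 [ 0.422  0.339 -0.841]
 [-0.872 -0.101 -0.479]] 
q [ 1.758  0.182 -0.437  1.73   0.21   1.743  0.043] F [ 1.6 -0.3 -0.1] 0.0006574584683169573
```

```bash
python3 - <<'E'
from h import *
from station import *
print(T([10,60,0],read_state()["tool_rot"]))
E
```

```text
[ 22.8  29.7 -47.9]
```

Emit:
{"name": "arm_command", "arguments": {
  "moves": [
    {"tx": 23, "ty": 30, "tz": -48, "turn": 0, "hand": 0},
    {"tx": 23, "ty": 30, "tz": -48, "turn": 0, "hand": 0},
    {"tx": 23, "ty": 30, "tz": -48, "turn": 0, "hand": 0}
  ]
}}

```text
clock: 2.4
ee_pos: [0.0328, -0.2204, 0.2396]
tool_rot: [0.391, 0.473, 0.719, -0.327]
contact_force: [0.2, 0.3, 1.5]
opening: 0.0003
```

```bash
python3 st.py
```

```text
2.4 [ 0.0328 -0.2204  0.2396] 
 [[-0.247  0.935  0.254]
 [ 0.424  0.34  -0.84 ]
 [-0.872 -0.1   -0.48 ]] 
q [ 1.749 -0.223 -0.486  2.093  0.021  1.745  0.05 ] F [0.2 0.3 1.5] 0.00032696629502848194
```

Emit:
{"name": "arm_command", "arguments": {
  "moves": [
    {"tx": 23, "ty": 30, "tz": -48, "turn": 0, "hand": 0}
  ]
}}

```text
clock: 2.52
ee_pos: [0.0393, -0.1952, 0.2391]
tool_rot: [0.387, 0.473, 0.719, -0.332]
contact_force: [0.4, -0.5, 0.4]
opening: 0.0004
```

```bash
python3 st.py
```

```text
2.525 [ 0.0393 -0.1952  0.2391] 
 [[-0.253  0.936  0.243]
 [ 0.422  0.333 -0.843]
 [-0.87  -0.11  -0.48 ]] 
q [ 1.529 -0.267 -0.327  2.138  0.015  1.762 -0.025] F [ 0.4 -0.5  0.4] 0.00035252184022083427
```

```bash
python3 - <<'E'
from h import *
from station import *
q=read_state()["tool_rot"]
print(T([-46,-33,-12],q),T([30,50,0],q))
E
```

```text
[  8.1 -52.7  22.4] [ 13.5  44.7 -34.9]
```

Emit:
{"name": "arm_command", "arguments": {
  "moves": [
    {"tx": 8, "ty": -53, "tz": 22, "turn": 0, "hand": 0},
    {"tx": 8, "ty": -53, "tz": 22, "turn": 0, "hand": 0},
    {"tx": 8, "ty": -53, "tz": 22, "turn": 0, "hand": 0},
    {"tx": 8, "ty": -53, "tz": 22, "turn": 0, "hand": 0},
    {"tx": 8, "ty": -53, "tz": 22, "turn": 0, "hand": 0}
  ]
}}

```text
clock: 3.15
ee_pos: [-0.1917, -0.3636, 0.1798]
tool_rot: [0.389, 0.471, 0.72, -0.33]
contact_force: [-0.1, -0.7, 0.6]
opening: 0.0004
```

```bash
python3 st.py
```

```text
3.15 [-0.1917 -0.3636  0.1798] 
 [[-0.253  0.935  0.248]
 [ 0.422  0.338 -0.841]
 [-0.87  -0.108 -0.48 ]] 
q [ 1.747  0.133 -0.03   1.901  0.322  1.523  0.381] F [-0.1 -0.7  0.6] 0.0003808303518452935
```

Emit:
{"name": "arm_command", "arguments": {
  "moves": [
    {"tx": 14, "ty": 45, "tz": -35, "turn": 0, "hand": 0},
    {"tx": 14, "ty": 45, "tz": -35, "turn": 0, "hand": 0},
    {"tx": 14, "ty": 45, "tz": -35, "turn": 0, "hand": 0},
    {"tx": 14, "ty": 45, "tz": -35, "turn": 0, "hand": 0}
  ]
}}

```text
clock: 3.65
ee_pos: [-0.0695, -0.1698, 0.1735]
tool_rot: [0.383, 0.476, 0.722, -0.325]
contact_force: [0.4, 20.7, 25.9]
opening: 0.0004
```

```bash
python3 st.py
```

```text
3.65 [-0.0695 -0.1698  0.1735] 
 [[-0.254  0.936  0.244]
 [ 0.437  0.336 -0.834]
 [-0.863 -0.105 -0.494]] 
q [ 1.625 -0.302 -0.168  2.316  0.164  1.61   0.189] F [ 0.4 20.7 25.9] 0.00036446927284643
```

Emit:
{"name": "arm_command", "arguments": {
  "moves": [
    {"tx": -14, "ty": -45, "tz": 35, "turn": 0, "hand": 0}
  ]
}}

```text
clock: 3.78
ee_pos: [-0.0986, -0.2164, 0.1708]
tool_rot: [0.383, 0.474, 0.724, -0.322]
contact_force: [-0.3, -2.2, 0.6]
opening: 0.0006
```

```bash
python3 st.py
```

```text
3.775 [-0.0986 -0.2164  0.1708] 
 [[-0.256  0.934  0.25 ]
 [ 0.44   0.343 -0.83 ]
 [-0.861 -0.103 -0.499]] 
q [ 1.656 -0.179 -0.121  2.232  0.224  1.566  0.239] F [-0.3 -2.2  0.6] 0.0005682305592891502
```

```bash
python3 - <<'E'
from h import *
im=load("top0.pkl")
for uv in [(320,42),(320,78),(325,93),(95,145),(150,110),(437,90),(497,115),(212,178),(200,248),(95,390)]: print(uv,ray(im,uv,0).round(3))
from station import *
s=get_image("side");cv2.imwrite("pics/side1.png",s["pixels"])
E
```

```text
(320, 42) [ 1.123 -0.003  0.   ]
(320, 78) [0.979 0.001 0.   ]
(325, 93) [ 0.92  -0.017  0.   ]
(95, 145) [0.744 0.846 0.   ]
(150, 110) [0.873 0.643 0.   ]
(437, 90) [ 0.918 -0.434  0.   ]
(497, 115) [ 0.815 -0.648  0.   ]
(212, 178) [0.608 0.405 0.   ]
(200, 248) [0.355 0.446 0.   ]
(95, 390) [-0.122  0.803  0.   ]
```

View pics/side1.png

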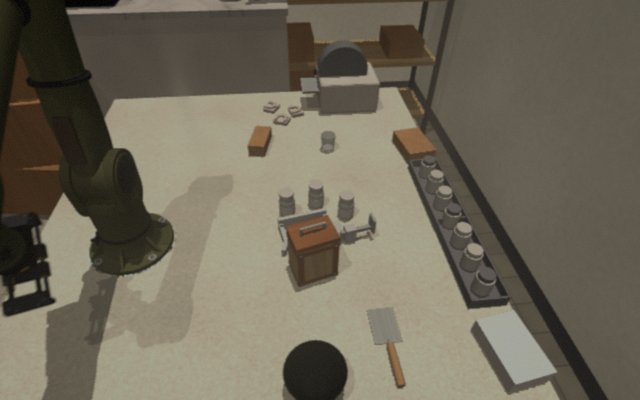

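```bash
python3 - <<'E'
from h import *
from station import *
q=read_state()["tool_rot"]
print(T(np.array([200,-230,180])/6.5,q),T(np.array([400,150,50])/7.5,q),T([43,36,0],q))
E
```

```text
[-47.1  13.7  23.6] [-10.9  55.9  -6.9] [  4.5  52.4 -19.5]
```

Emit:
{"name": "arm_command", "arguments": {
  "moves": [
    {"tx": -47, "ty": 14, "tz": 24, "turn": 0, "hand": 0},
    {"tx": -47, "ty": 14, "tz": 24, "turn": 0, "hand": 0},
    {"tx": -47, "ty": 14, "tz": 24, "turn": 0, "hand": 0},
    {"tx": -47, "ty": 14, "tz": 24, "turn": 0, "hand": 0},
    {"tx": -47, "ty": 14, "tz": 24, "turn": 0, "hand": 0},
    {"tx": -47, "ty": 14, "tz": 24, "turn": 0, "hand": 0},
    {"tx": -11, "ty": 56, "tz": -7, "turn": 0, "hand": 0},
    {"tx": -11, "ty": 56, "tz": -7, "turn": 0, "hand": 0},
    {"tx": -11, "ty": 56, "tz": -7, "turn": 0, "hand": 0},
    {"tx": -11, "ty": 56, "tz": -7, "turn": 0, "hand": 0},
    {"tx": -11, "ty": 56, "tz": -7, "turn": 0, "hand": 0},
    {"tx": -11, "ty": 56, "tz": -7, "turn": 0, "hand": 0}
  ]
}}

```text
clock: 5.32
ee_pos: [0.4076, -0.3169, 0.38]
tool_rot: [0.385, 0.475, 0.721, -0.327]
contact_force: [-0.0, -1.0, 0.1]
opening: 0.0003
```

```bash
python3 st.py
```

```text
5.325 [ 0.4076 -0.3169  0.38  ] 
 [[-0.253  0.936  0.244]
 [ 0.433  0.335 -0.836]
 [-0.865 -0.106 -0.491]] 
q [ 1.042  0.408 -0.474  1.193 -0.061  2.053 -0.712] F [-0.  -1.   0.1] 0.00034319565276850296
```

Emit:
{"name": "arm_command", "arguments": {
  "moves": [
    {"tx": 5, "ty": 52, "tz": -20, "turn": 0, "hand": 0},
    {"tx": 5, "ty": 52, "tz": -20, "turn": 0, "hand": 0},
    {"tx": 5, "ty": 52, "tz": -20, "turn": 0, "hand": 0},
    {"tx": 5, "ty": 52, "tz": -20, "turn": 0, "hand": 0},
    {"tx": 5, "ty": 52, "tz": -20, "turn": 0, "hand": 0},
    {"tx": 5, "ty": 52, "tz": -20, "turn": 0, "hand": 0}
  ]
}}

```text
clock: 6.08
ee_pos: [0.6623, -0.0985, 0.3795]
tool_rot: [0.384, 0.475, 0.721, -0.327]
contact_force: [1.3, -0.1, 0.5]
opening: 0.0005
```

```bash
python3 st.py
```

```text
6.075 [ 0.6623 -0.0985  0.3795] 
 [[-0.253  0.936  0.244]
 [ 0.434  0.335 -0.837]
 [-0.865 -0.106 -0.491]] 
q [ 0.533  0.695 -0.55   0.794 -0.106  2.026 -1.247] F [ 1.3 -0.1  0.5] 0.0004835449310615234
```

Emit:
{"name": "arm_command", "arguments": {
  "moves": [
    {"tx": 5, "ty": 52, "tz": -20, "turn": 0, "hand": 0},
    {"tx": 5, "ty": 52, "tz": -20, "turn": 0, "hand": 0},
    {"tx": 5, "ty": 52, "tz": -20, "turn": 0, "hand": 0},
    {"tx": 5, "ty": 52, "tz": -20, "turn": 0, "hand": 0}
  ]
}}

```text
clock: 6.58
ee_pos: [0.7999, 0.0569, 0.3544]
tool_rot: [0.396, 0.492, 0.707, -0.319]
contact_force: [0.7, 0.3, -0.5]
opening: 0.0007
```

```bash
python3 st.py
```

```text
6.575 [0.7999 0.0569 0.3544] 
 [[-0.204  0.948  0.246]
 [ 0.443  0.313 -0.84 ]
 [-0.873 -0.062 -0.484]] 
q [ 0.155  0.976 -0.408  0.318 -0.166  2.052 -1.443] F [ 0.7  0.3 -0.5] 0.0006831055545187293
```

Working: the lean is rotating the wanted way. A few more.

Emit:
{"name": "arm_command", "arguments": {
  "moves": [
    {"tx": 5, "ty": 52, "tz": -20, "turn": 0, "hand": 0},
    {"tx": 5, "ty": 52, "tz": -20, "turn": 0, "hand": 0},
    {"tx": 5, "ty": 52, "tz": -20, "turn": 0, "hand": 0}
  ]
}}

```text
clock: 6.95
ee_pos: [0.8462, 0.1398, 0.3308]
tool_rot: [0.401, 0.511, 0.695, -0.309]
contact_force: [0.2, -1.2, -0.6]
opening: 0.0
```

```bash
python3 st.py
```

```text
6.95 [0.8462 0.1398 0.3308] 
 [[-0.157  0.958  0.242]
 [ 0.463  0.287 -0.839]
 [-0.873 -0.019 -0.488]] 
q [-0.012  1.125  0.148  0.081 -0.69   2.047 -1.512] F [ 0.2 -1.2 -0.6] 5.38120761709956e-06
```

```bash
python3 - <<'E'
from h import *
from station import *
R=RT(read_state()["tool_rot"])
d=np.array([-33,-47,-1.])
for i in range(10):
    print(np.round(R.T@d)); R=R@Ro.from_rotvec([.157,0,0]).as_matrix()
print(R.round(3))
E
```

```text
[-16. -45.  32.]
[-16. -40.  39.]
[-16. -33.  44.]
[-16. -26.  49.]
[-16. -18.  52.]
[-16.  -9.  54.]
[-16.  -1.  55.]
[-16.   8.  55.]
[-16.  16.  53.]
[-16.  24.  50.]
[[-0.157  0.242 -0.957]
 [ 0.463 -0.838 -0.288]
 [-0.873 -0.488  0.019]]
```

Emit:
{"name": "arm_command", "arguments": {
  "moves": [
    {"tx": -16, "ty": -45, "tz": 32, "turn": 0.157, "hand": 0},
    {"tx": -16, "ty": -40, "tz": 39, "turn": 0.157, "hand": 0},
    {"tx": -16, "ty": -33, "tz": 44, "turn": 0.157, "hand": 0},
    {"tx": -16, "ty": -26, "tz": 49, "turn": 0.157, "hand": 0},
    {"tx": -16, "ty": -18, "tz": 52, "turn": 0.157, "hand": 40},
    {"tx": -16, "ty": -9, "tz": 54, "turn": 0.157, "hand": 40},
    {"tx": -16, "ty": -1, "tz": 55, "turn": 0.157, "hand": 40},
    {"tx": -16, "ty": 8, "tz": 55, "turn": 0.157, "hand": 40},
    {"tx": -16, "ty": 16, "tz": 53, "turn": 0.157, "hand": 40},
    {"tx": -16, "ty": 24, "tz": 50, "turn": 0.157, "hand": 40}
  ]
}}

```text
clock: 8.2
ee_pos: [0.5465, -0.3327, 0.3195]
tool_rot: [0.063, -0.648, -0.287, 0.703]
contact_force: [0.5, -0.2, -0.1]
opening: 0.0393
```

```bash
python3 st.py;  python3 - <<'E'
from h import *
from station import *
for n in ("top","side"):
    im=get_image(n);pickle.dump(im,open(n+"2.pkl","wb"));cv2.imwrite(f"pics/{n}2.png",im["pixels"])
E
```

```text
8.2 [ 0.5465 -0.3327  0.3195] 
 [[-0.152  0.284 -0.947]
 [ 0.46  -0.828 -0.322]
 [-0.875 -0.484 -0.004]] 
q [ 0.371  0.635  0.523  1.011 -0.533  2.017 -2.056] F [ 0.5 -0.2 -0.1] 0.03926336797368398
```

View pics/side2.png

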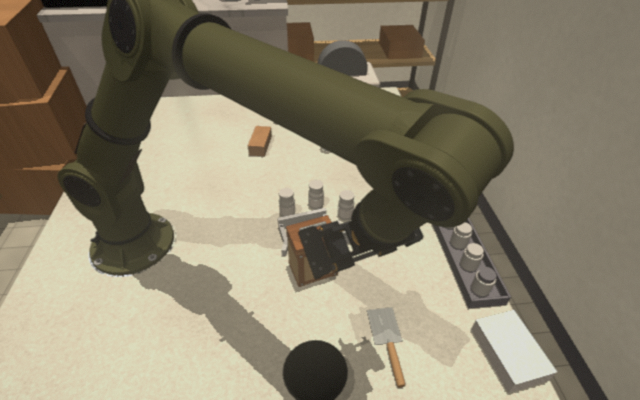

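```bash
python3 - <<'E'
from h import *
from station import *
s=read_state()
R=RT(s["tool_rot"]);p=s["ee_pos"]
R=R@Ro.from_rotvec([.06,0,0]).as_matrix()
print(R.round(3))
print(R.T@((np.array([.509,-.230,.15])-p)*1000)/4, R.T@np.array([0,3,-120])/3)
E
```

```text
[[-0.151  0.216 -0.965]
 [ 0.458 -0.85  -0.262]
 [-0.876 -0.481  0.03 ]]
[50.67081538 -4.59250773 -0.39796984] [35.50745382 18.38799491 -1.44995383]
```

Emit:
{"name": "arm_command", "arguments": {
  "moves": [
    {"tx": 0, "ty": 0, "tz": 0, "turn": 0.06, "hand": 40},
    {"tx": 50, "ty": -5, "tz": 0, "turn": 0, "hand": 40},
    {"tx": 50, "ty": -5, "tz": 0, "turn": 0, "hand": 40},
    {"tx": 50, "ty": -5, "tz": 0, "turn": 0, "hand": 40},
    {"tx": 50, "ty": -5, "tz": 0, "turn": 0, "hand": 40}
  ]
}}

```text
clock: 8.93
ee_pos: [0.5123, -0.2212, 0.1531]
tool_rot: [0.08, -0.646, -0.268, 0.71]
contact_force: [0.7, -0.6, 0.0]
opening: 0.0398
```

```bash
python3 st.py;  python3 - <<'E'
from h import *
from station import *
s=read_state()
print(RT(s["tool_rot"]).T@((np.array([.509,-.227,.031])-s["ee_pos"])*1000))
for n in ("side",):
    im=get_image(n);cv2.imwrite(f"pics/{n}3.png",im["pixels"])
E
```

```text
8.925 [ 0.5123 -0.2212  0.1531] 
 [[-0.152  0.232 -0.961]
 [ 0.459 -0.844 -0.277]
 [-0.875 -0.483  0.022]] 
q [ 0.183  0.51   0.504  1.531 -0.501  1.615 -2.087] F [ 0.7 -0.6  0. ] 0.03984824406318679
[104.67984952  63.11852446   2.11762614]
```

View pics/side3.png

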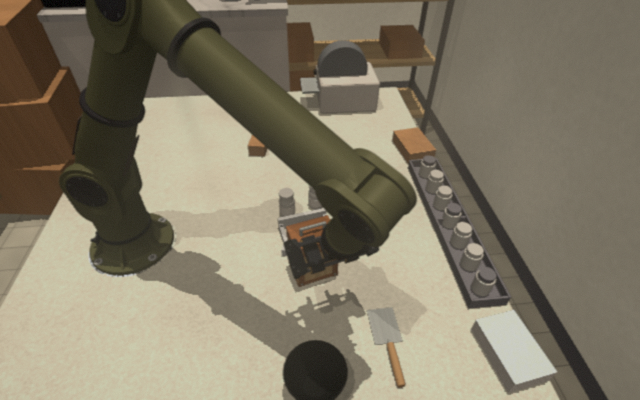

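Emit:
{"name": "arm_command", "arguments": {
  "moves": [
    {"tx": 35, "ty": 21, "tz": 1, "turn": 0, "hand": 40},
    {"tx": 35, "ty": 21, "tz": 1, "turn": 0, "hand": 40},
    {"tx": 34, "ty": 21, "tz": 0, "turn": 0, "hand": 40},
    {"tx": 0, "ty": 0, "tz": 0, "turn": 0, "hand": 40}
  ]
}}

```text
clock: 9.48
ee_pos: [0.5074, -0.2271, 0.0304]
tool_rot: [0.082, -0.644, -0.268, 0.712]
contact_force: [-0.8, 0.3, 0.9]
opening: 0.0402
```

```bash
python3 st.py;  python3 - <<'E'
from h import *
from station import *
for n in ("side","top","wrist"):
    im=get_image(n);pickle.dump(im,open(n+"4.pkl","wb"));cv2.imwrite(f"pics/{n}4.png",im["pixels"])
crop(load("side4.pkl"),250,170,160,140,5,"pics/side4c.png")
crop(load("top4.pkl"),280,130,160,120,5,"pics/top4c.png")
E
```

```text
9.475 [ 0.5074 -0.2271  0.0304] 
 [[-0.157  0.229 -0.961]
 [ 0.462 -0.843 -0.276]
 [-0.873 -0.488  0.027]] 
q [ 0.217  0.65   0.472  1.602 -0.552  1.443 -1.991] F [-0.8  0.3  0.9] 0.04019073865691784
```

View pics/side4c.png

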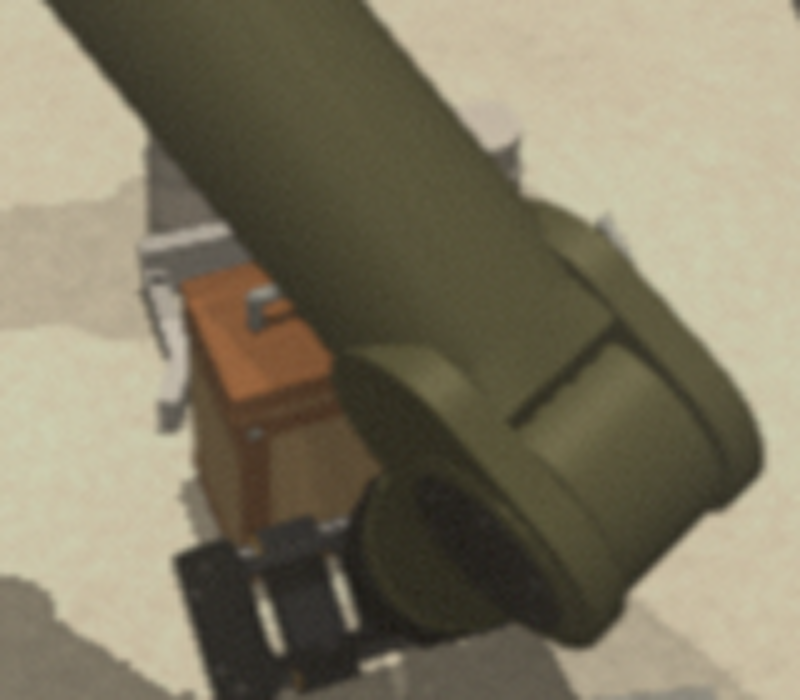

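View pics/top4c.png

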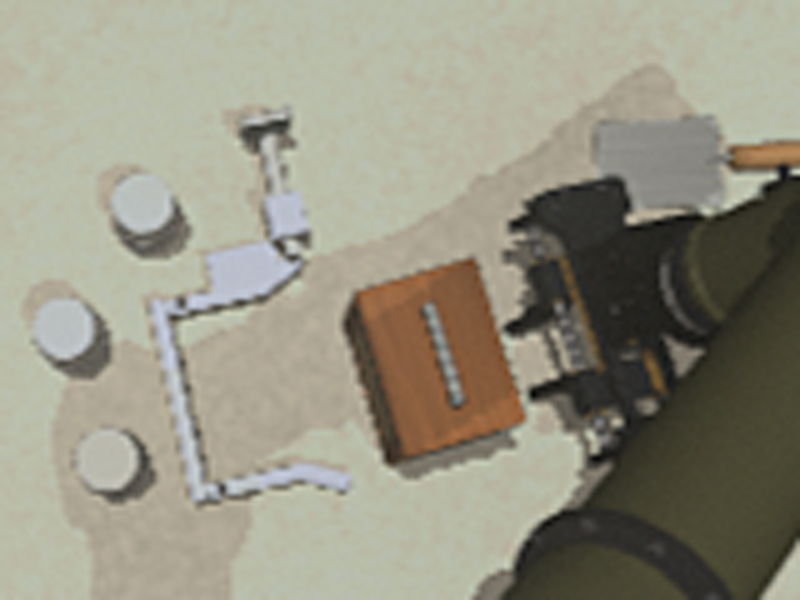

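View pics/wrist4.png

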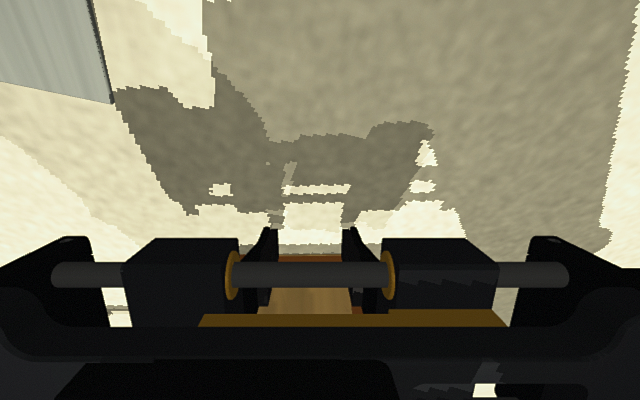

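```bash
cat > dirs.py <<'E'
from h import *
from station import *
q=read_state()["tool_rot"]
xb=np.array([-.213,.977,0]);yb=np.array([-.977,-.213,0])
print("10*xb",RT(q).T@xb*10,"10*yb",RT(q).T@yb*10,"10up",RT(q).T@[0,0,10])
print("tool z az",np.degrees(np.arctan2(*RT(q)[[1,0],2]))%360)
E
python3 dirs.py
```

```text
10*xb [ 4.80559984 -8.74477962 -0.65179725] 10*yb [ 0.49225885 -0.47306306  9.9761562 ] 10up [-8.75565594 -4.82671908  0.20315506]
tool z az 196.03699115321203
```

Emit:
{"name": "arm_command", "arguments": {
  "moves": [
    {"tx": 3.5, "ty": -6, "tz": 0, "turn": 0, "hand": 40},
    {"tx": 3.5, "ty": -6, "tz": 0, "turn": 0, "hand": 40},
    {"tx": 3.5, "ty": -6, "tz": 0, "turn": 0, "hand": 40},
    {"tx": 2, "ty": -3.5, "tz": 0, "turn": 0, "hand": 40},
    {"tx": 2, "ty": -3.5, "tz": 0, "turn": 0, "hand": 40}
  ]
}}

```text
clock: 10.25
ee_pos: [0.5016, -0.2012, 0.0325]
tool_rot: [0.08, -0.647, -0.267, 0.71]
contact_force: [1.5, -5.7, 1.6]
opening: 0.04
```

```bash
python3 st.py
```

```text
10.25 [ 0.5016 -0.2012  0.0325] 
 [[-0.151  0.232 -0.961]
 [ 0.458 -0.845 -0.276]
 [-0.876 -0.482  0.021]] 
q [ 0.18   0.605  0.469  1.662 -0.552  1.408 -2.011] F [ 1.5 -5.7  1.6] 0.03998997914637888
```

Emit:
{"name": "arm_command", "arguments": {
  "moves": [
    {"tx": 3, "ty": -5, "tz": -2.2, "turn": 0.006, "hand": 40},
    {"tx": 3, "ty": -5, "tz": -2.2, "turn": 0.006, "hand": 40},
    {"tx": 3, "ty": -5, "tz": -2.2, "turn": 0.006, "hand": 40},
    {"tx": 3, "ty": -5, "tz": -2.2, "turn": 0.006, "hand": 40}
  ]
}}

```text
clock: 10.75
ee_pos: [0.5032, -0.1792, 0.0318]
tool_rot: [0.087, -0.646, -0.256, 0.714]
contact_force: [-0.3, -7.3, 4.2]
opening: 0.0404
```

```bash
cat > look.py <<'E'
import sys
from h import *
from station import *
s=read_state();n=sys.argv[1]
print(s["clock"],s["ee_pos"].round(4),"F",s["contact_force"].round(1))
print("lean",RT(s["tool_rot"])[:,0].round(3),"zaz",np.degrees(np.arctan2(*RT(s["tool_rot"])[[1,0],2]))%360)
im=get_image("top");pickle.dump(im,open("t.pkl","wb"))
crop(im,280,130,160,120,5,f"pics/{n}.png")
p=im["pixels"].astype(int);b,g,r=p[...,0],p[...,1],p[...,2]
m=((r-b)>42)&(r>75);M=np.zeros(m.shape,np.uint8);M[150:230,310:392]=m[150:230,310:392]
M=cv2.morphologyEx(M,cv2.MORPH_CLOSE,np.ones((5,5)))
c=max(cv2.findContours(M,0,2)[0],key=cv2.contourArea).reshape(-1,2)
r2=cv2.minAreaRect(np.array([ray(im,q,.15)[:2] for q in c],np.float32)*1000)
C=np.array(r2[0]);O=np.array([487.5,-19]);xb=np.array([-.213,.977]);yb=np.array([-.977,-.213])
print("crate",np.round(r2[0],1),np.round(r2[1],1),round(r2[2],1),"bay xy",round((C-O)@xb,1),round((C-O)@yb,1))
E
python3 look.py a1
```

```text
10.75 [ 0.5032 -0.1792  0.0318] F [-0.3 -7.3  4.2]
lean [-0.151  0.455 -0.878] zaz 194.6925134430249
crate [ 496.2 -121.7] [111.3  82.1] 15.3 bay xy -102.2 13.4
```

View pics/a1.png

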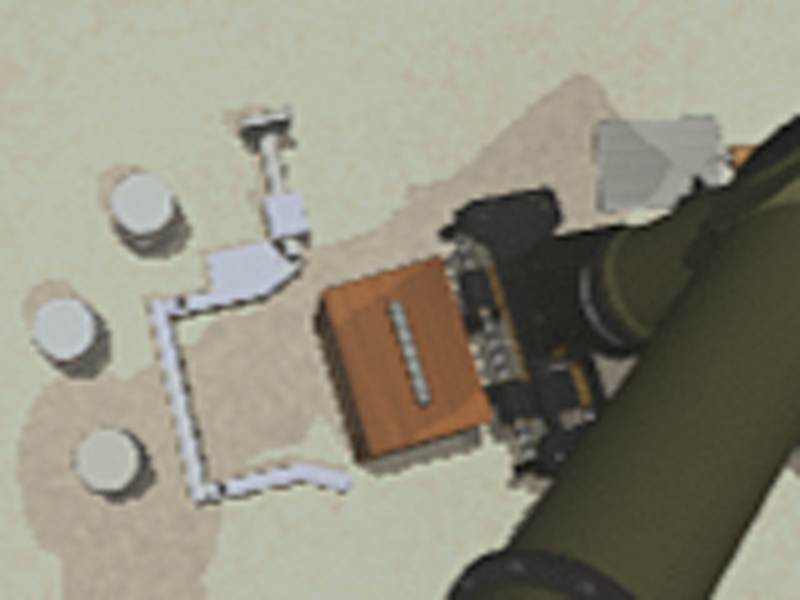

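Emit:
{"name": "arm_command", "arguments": {
  "moves": [
    {"tx": 3, "ty": -5, "tz": -2.4, "turn": 0.008, "hand": 40},
    {"tx": 3, "ty": -5, "tz": -2.4, "turn": 0.008, "hand": 40},
    {"tx": 3, "ty": -5, "tz": -2.4, "turn": 0.008, "hand": 40},
    {"tx": 3, "ty": -5, "tz": -2.4, "turn": 0.008, "hand": 40}
  ]
}}

```text
clock: 11.3
ee_pos: [0.5066, -0.1537, 0.0304]
tool_rot: [0.098, -0.644, -0.245, 0.718]
contact_force: [-1.5, -6.3, 3.7]
opening: 0.04
```

```bash
python3 look.py a2
```

```text
11.3 [ 0.5066 -0.1537  0.0304] F [-1.5 -6.3  3.7]
lean [-0.151  0.456 -0.877] zaz 193.1043305872365
crate [499.7 -96.2] [110.9  82.1] 13.2 bay xy -78.0 4.5
```

View pics/a2.png

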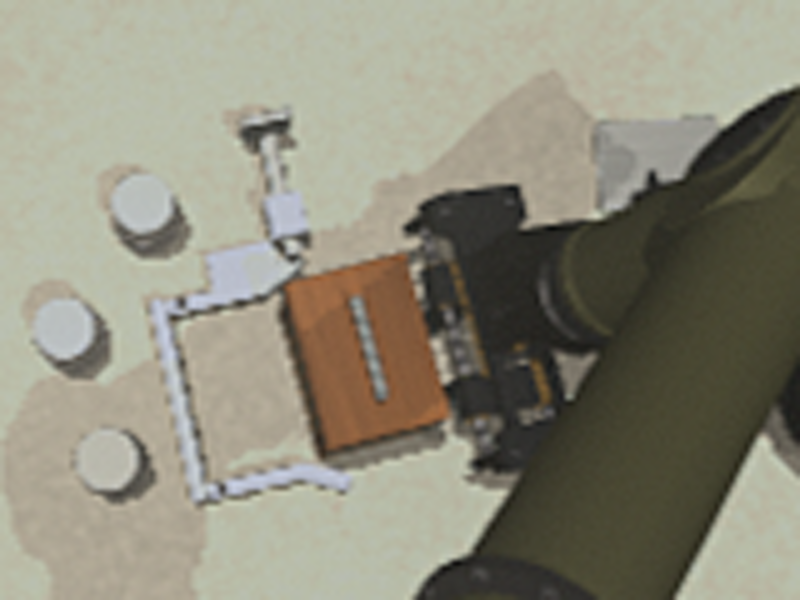

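```bash
python3 dirs.py
```

```text
10*xb [ 4.79091708 -8.77582584 -0.14762917] 10*yb [0.50651358 0.10852885 9.98606356] 10up [-8.76288708 -4.79220667  0.49655342]
tool z az 193.14582679960725
```

Emit:
{"name": "arm_command", "arguments": {
  "moves": [
    {"tx": 2.9, "ty": -5.2, "tz": -0.5, "turn": 0.003, "hand": 40},
    {"tx": 2.9, "ty": -5.2, "tz": -0.5, "turn": 0.003, "hand": 40},
    {"tx": 2.9, "ty": -5.2, "tz": -0.5, "turn": 0.003, "hand": 40},
    {"tx": 2.9, "ty": -5.2, "tz": -0.5, "turn": 0.003, "hand": 40},
    {"tx": 2.9, "ty": -5.2, "tz": -0.5, "turn": 0.003, "hand": 40},
    {"tx": 2.9, "ty": -5.2, "tz": -0.5, "turn": 0.003, "hand": 40}
  ]
}}

```text
clock: 12.1
ee_pos: [0.5028, -0.118, 0.0303]
tool_rot: [0.103, -0.644, -0.239, 0.719]
contact_force: [-0.0, -7.0, 3.0]
opening: 0.0399
```

```bash
python3 look.py a3
```

```text
12.1 [ 0.5028 -0.118   0.0303] F [-0. -7.  3.]
lean [-0.149  0.456 -0.877] zaz 192.16757117787353
crate [497.4 -60.7] [110.6  81.6] 12.5 bay xy -42.9 -0.8
```

View pics/a3.png

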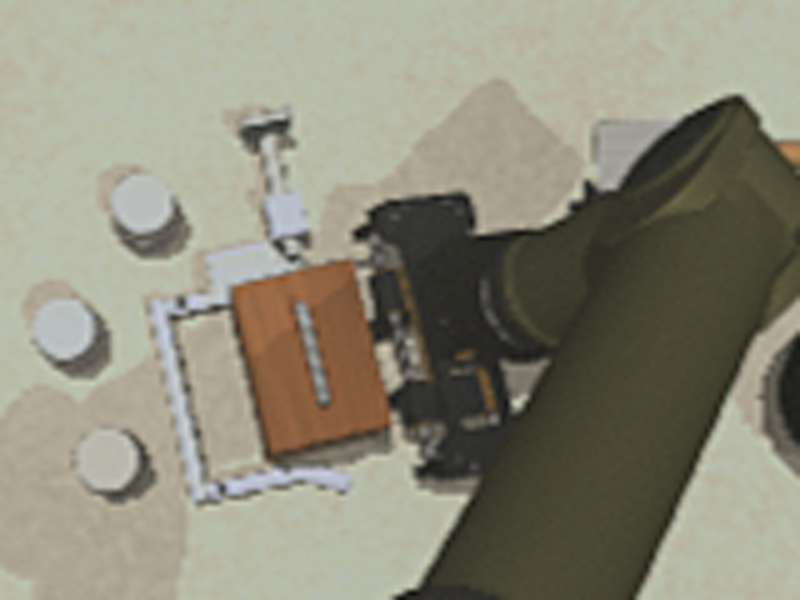

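Emit:
{"name": "arm_command", "arguments": {
  "moves": [
    {"tx": 2.9, "ty": -5.3, "tz": 0, "turn": 0, "hand": 40},
    {"tx": 2.9, "ty": -5.3, "tz": 0, "turn": 0, "hand": 40},
    {"tx": 2.9, "ty": -5.3, "tz": 0, "turn": 0, "hand": 40},
    {"tx": 2.9, "ty": -5.3, "tz": 0, "turn": 0, "hand": 40},
    {"tx": 2.9, "ty": -5.3, "tz": 0, "turn": 0, "hand": 40}
  ]
}}

```text
clock: 12.78
ee_pos: [0.4967, -0.0881, 0.0303]
tool_rot: [0.104, -0.644, -0.239, 0.719]
contact_force: [0.9, -5.5, 3.3]
opening: 0.04
```

```bash
python3 look.py a4
```

```text
12.775 [ 0.4967 -0.0881  0.0303] F [ 0.9 -5.5  3.3]
lean [-0.149  0.457 -0.877] zaz 192.17309891910978
crate [491.7 -31.1] [110.9  80.3] 11.9 bay xy -12.7 -1.6
```

View pics/a4.png

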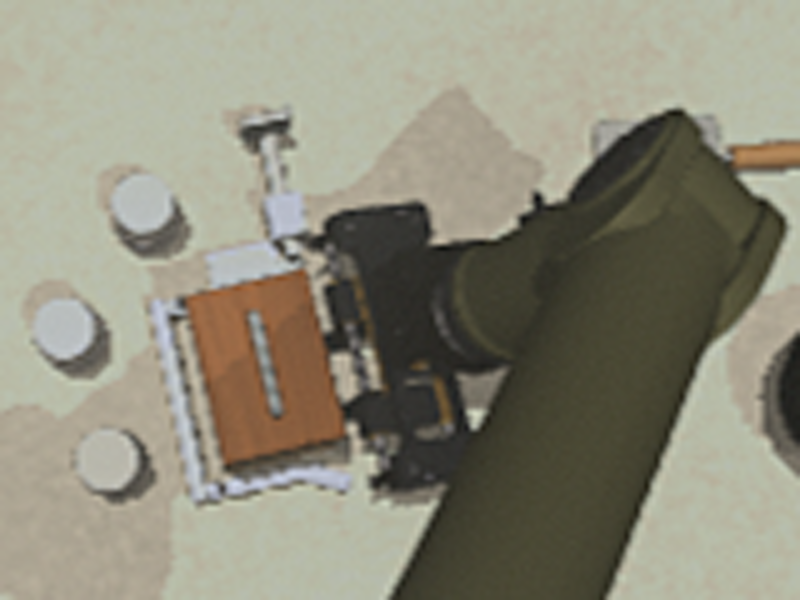

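Now slow, watching the force for the stop.

Emit:
{"name": "arm_command", "arguments": {
  "moves": [
    {"tx": 1.5, "ty": -2.6, "tz": 0, "turn": 0, "hand": 40},
    {"tx": 1.5, "ty": -2.6, "tz": 0, "turn": 0, "hand": 40},
    {"tx": 1.5, "ty": -2.6, "tz": 0, "turn": 0, "hand": 40}
  ]
}}

```text
clock: 13.2
ee_pos: [0.4948, -0.0793, 0.0301]
tool_rot: [0.104, -0.644, -0.239, 0.719]
contact_force: [1.3, -6.8, 3.8]
opening: 0.04
```

Emit:
{"name": "arm_command", "arguments": {
  "moves": [
    {"tx": 1, "ty": -1.7, "tz": 0, "turn": 0, "hand": 40}
  ]
}}

```text
clock: 13.32
ee_pos: [0.4943, -0.0774, 0.0301]
tool_rot: [0.104, -0.644, -0.239, 0.719]
contact_force: [1.8, -7.0, 3.6]
opening: 0.0401
```

Emit:
{"name": "arm_command", "arguments": {
  "moves": [
    {"tx": 1, "ty": -1.7, "tz": 0, "turn": 0, "hand": 40}
  ]
}}

```text
clock: 13.45
ee_pos: [0.4941, -0.0756, 0.0301]
tool_rot: [0.104, -0.644, -0.239, 0.719]
contact_force: [1.2, -7.2, 4.3]
opening: 0.0399
```

Emit:
{"name": "arm_command", "arguments": {
  "moves": [
    {"tx": 1, "ty": -1.7, "tz": 0, "turn": 0, "hand": 40}
  ]
}}

```text
clock: 13.58
ee_pos: [0.4937, -0.0745, 0.0301]
tool_rot: [0.103, -0.645, -0.239, 0.719]
contact_force: [1.0, -11.0, 7.0]
opening: 0.0397
```

Emit:
{"name": "arm_command", "arguments": {
  "moves": [
    {"tx": 1, "ty": -1.7, "tz": 0, "turn": 0, "hand": 40}
  ]
}}

```text
clock: 13.7
ee_pos: [0.4937, -0.0743, 0.0302]
tool_rot: [0.103, -0.645, -0.237, 0.719]
contact_force: [2.3, -13.9, 7.7]
opening: 0.0399
```

```bash
python3 look.py a5
```

```text
13.7 [ 0.4937 -0.0743  0.0302] F [  2.3 -13.9   7.7]
lean [-0.146  0.454 -0.879] zaz 192.07932500151998
crate [488.9 -18.2] [110.7  80.3] 11.8 bay xy 0.4 -1.5
```

View pics/a5.png

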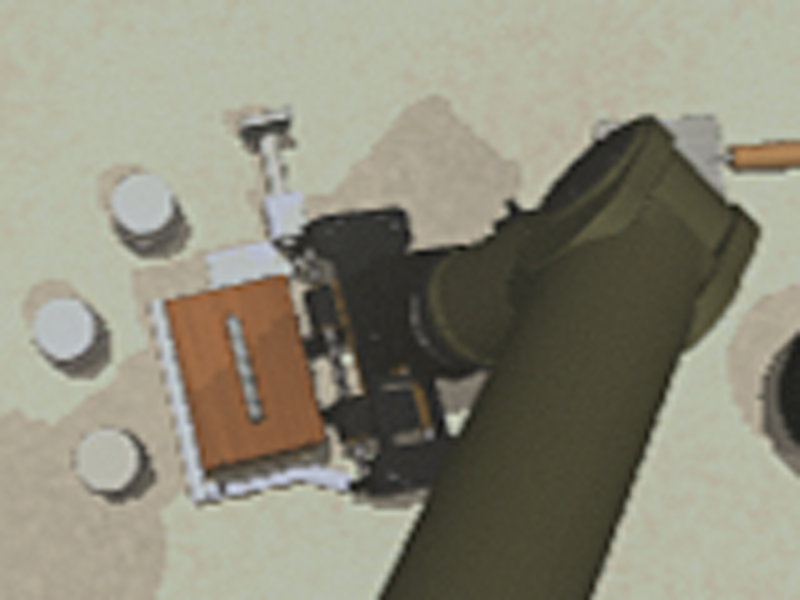

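Emit:
{"name": "arm_command", "arguments": {
  "moves": [
    {"tx": -5, "ty": 9, "tz": 0, "turn": 0, "hand": 40},
    {"tx": -10, "ty": 18, "tz": 0, "turn": 0, "hand": 40},
    {"tx": -15, "ty": 26, "tz": 0, "turn": 0, "hand": 40}
  ]
}}

```text
clock: 14.12
ee_pos: [0.5048, -0.1284, 0.0298]
tool_rot: [0.104, -0.642, -0.242, 0.72]
contact_force: [-0.1, 0.5, -0.2]
opening: 0.0401
```

```bash
python3 look.py a6; python3 - <<'E'
from h import *
from station import *
crop(load("t.pkl"),310,140,50,50,14,"pics/tab.png")
s=read_state();R=RT(s["tool_rot"]);p=s["ee_pos"]
a=np.array([p[0],p[1]-.02,.25]);b=np.array([.745,-.037,.25]);c=np.array([.745,-.037,.053])
for u,v,n in((p,a,4),(a,b,5),(b,c,4)): print((R.T@(v-u)*1000/n).round(1),n)
im=get_image("side");cv2.imwrite("pics/side6.png",im["pixels"])
E
```

```text
14.125 [ 0.5048 -0.1284  0.0298] F [-0.1  0.5 -0.2]
lean [-0.154  0.461 -0.874] zaz 192.43487785826795
crate [488.8 -17.8] [110.7  79.6] 11.7 bay xy 0.9 -1.5
[-50.6 -22.    4.3] 4
[  3.5 -12.7 -51.7] 5
[43.2 23.5 -2.9] 4
```

View pics/tab.png

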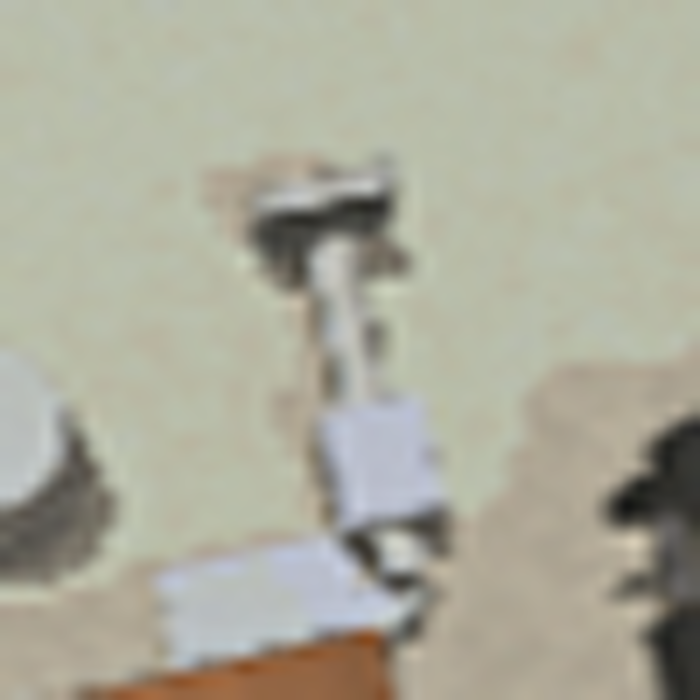

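View pics/a6.png

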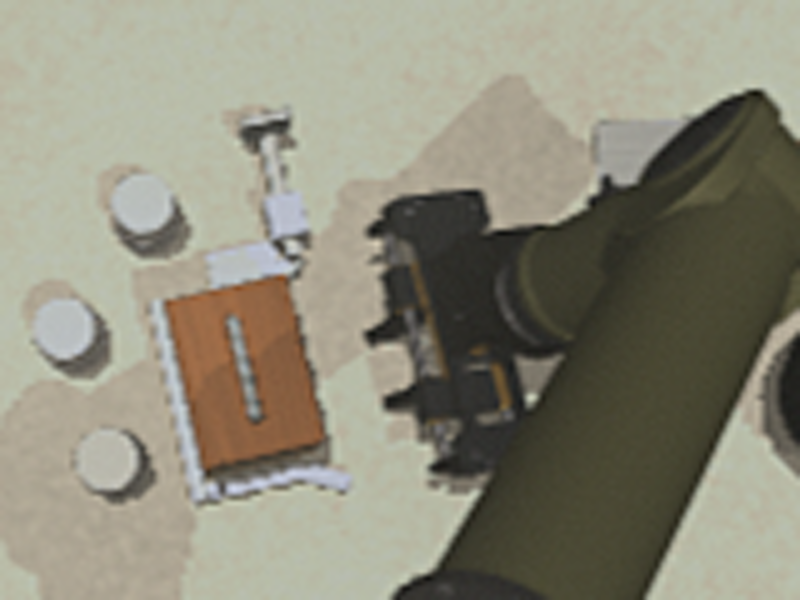

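Emit:
{"name": "arm_command", "arguments": {
  "moves": [
    {"tx": -50, "ty": -22, "tz": 4, "turn": 0, "hand": 60},
    {"tx": -50, "ty": -22, "tz": 4, "turn": 0, "hand": 60},
    {"tx": -50, "ty": -22, "tz": 4, "turn": 0, "hand": 60},
    {"tx": -50, "ty": -22, "tz": 4, "turn": 0, "hand": 60},
    {"tx": 3.5, "ty": -13, "tz": -52, "turn": 0, "hand": 60},
    {"tx": 3.5, "ty": -13, "tz": -52, "turn": 0, "hand": 60},
    {"tx": 3.5, "ty": -13, "tz": -52, "turn": 0, "hand": 60},
    {"tx": 3.5, "ty": -13, "tz": -52, "turn": 0, "hand": 60},
    {"tx": 3.5, "ty": -13, "tz": -52, "turn": 0, "hand": 60}
  ]
}}

```text
clock: 15.35
ee_pos: [0.7473, -0.0274, 0.2486]
tool_rot: [0.105, -0.642, -0.242, 0.72]
contact_force: [0.7, -0.8, -0.0]
opening: 0.0597
```

```bash
cat > to.py <<'E'
import sys
from h import *
from station import *
s=read_state();R=RT(s["tool_rot"]);p=s["ee_pos"];a=[float(v) for v in sys.argv[1:4]];n=int(sys.argv[4])
print((R.T@(np.array(a)-p)*1000/n).round(1),n)
E
python3 st.py; python3 to.py .742 -.035 .053 4
```

```text
15.35 [ 0.7473 -0.0274  0.2486] 
 [[-0.154  0.16  -0.975]
 [ 0.461 -0.861 -0.214]
 [-0.874 -0.482  0.059]] 
q [-0.012  0.755  0.429  0.942 -0.697  1.802 -2.641] F [ 0.7 -0.8 -0. ] 0.05971555633786597
[42.1 25.  -1.2] 4
```

Emit:
{"name": "arm_command", "arguments": {
  "moves": [
    {"tx": 42, "ty": 25, "tz": -1, "turn": 0, "hand": 60},
    {"tx": 42, "ty": 25, "tz": -1, "turn": 0, "hand": 60},
    {"tx": 42, "ty": 25, "tz": -1, "turn": 0, "hand": 60},
    {"tx": 42, "ty": 25, "tz": -1, "turn": 0, "hand": 60}
  ]
}}

```text
clock: 15.85
ee_pos: [0.7399, -0.0363, 0.0516]
tool_rot: [0.105, -0.642, -0.242, 0.72]
contact_force: [0.6, -1.6, -0.2]
opening: 0.06
```

```bash
python3 st.py; python3 look.py a7; python3 dirs.py
```

```text
15.85 [ 0.7399 -0.0363  0.0516] 
 [[-0.154  0.159 -0.975]
 [ 0.461 -0.861 -0.214]
 [-0.874 -0.482  0.059]] 
q [-0.016  0.869  0.404  1.159 -0.71   1.526 -2.472] F [ 0.6 -1.6 -0.2] 0.06002401129032783
15.85 [ 0.7399 -0.0363  0.0516] F [ 0.6 -1.6 -0.2]
lean [-0.154  0.461 -0.874] zaz 192.36065514292042
crate [491.6  -7.1] [100.1  60.2] 10.7 bay xy 10.8 -6.6
10*xb [ 4.85440578e+00 -8.74211295e+00 -2.37238943e-03] 10*yb [0.61193913 0.33709655 9.9750537 ] 10up [-8.7211142  -4.84293499  0.69867571]
tool z az 192.31248195355437
```

View pics/a7.png

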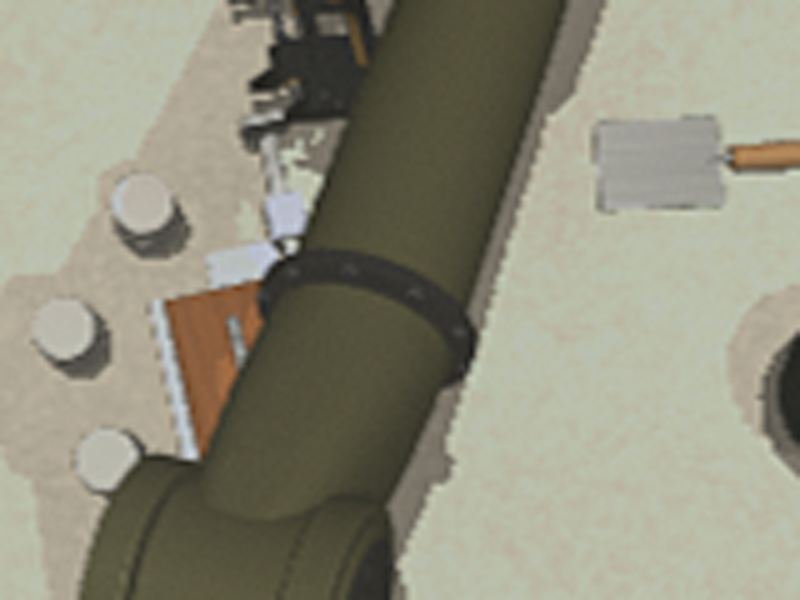

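Emit:
{"name": "arm_command", "arguments": {
  "moves": [
    {"tx": 0.4, "ty": 0.2, "tz": 6, "turn": 0, "hand": 60},
    {"tx": 0.4, "ty": 0.2, "tz": 6, "turn": 0, "hand": 60},
    {"tx": 0.4, "ty": 0.2, "tz": 6, "turn": 0, "hand": 60},
    {"tx": 0.4, "ty": 0.2, "tz": 6, "turn": 0, "hand": 60}
  ]
}}

```text
clock: 16.4
ee_pos: [0.7178, -0.0422, 0.0558]
tool_rot: [0.104, -0.644, -0.241, 0.719]
contact_force: [1.8, 0.0, 1.3]
opening: 0.0601
```

```bash
python3 st.py; python3 look.py a8
```

```text
16.4 [ 0.7178 -0.0422  0.0558] 
 [[-0.149  0.161 -0.976]
 [ 0.46  -0.862 -0.213]
 [-0.875 -0.48   0.054]] 
q [-0.021  0.82   0.411  1.235 -0.699  1.503 -2.443] F [1.8 0.  1.3] 0.06008124987554957
16.4 [ 0.7178 -0.0422  0.0558] F [1.8 0.  1.3]
lean [-0.149  0.46  -0.875] zaz 192.30312650365897
crate [488.9 -17.9] [109.5  79.3] 11.7 bay xy 0.8 -1.6
```

View pics/a8.png

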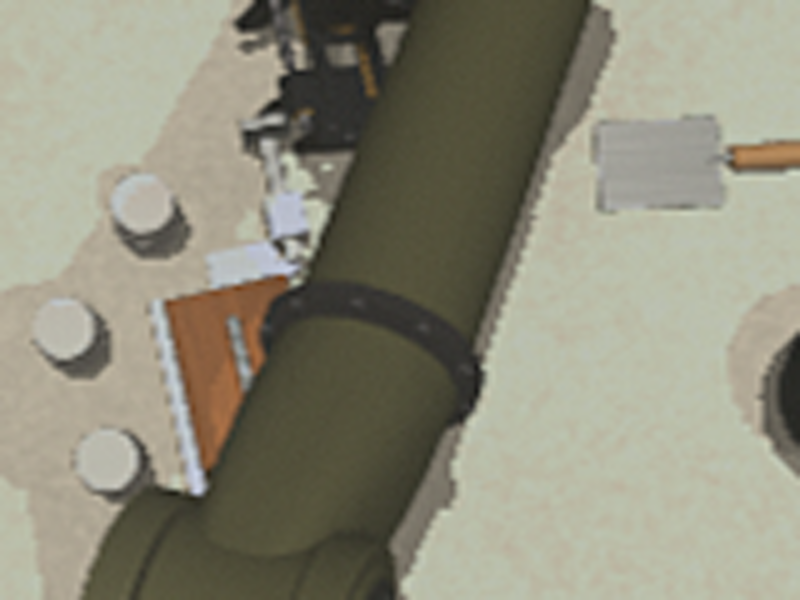

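Emit:
{"name": "arm_command", "arguments": {
  "moves": [
    {"tx": 1, "ty": 0.5, "tz": 6, "turn": 0, "hand": 60},
    {"tx": 1, "ty": 0.5, "tz": 6, "turn": 0, "hand": 60},
    {"tx": 1, "ty": 0.5, "tz": 6, "turn": 0, "hand": 60},
    {"tx": 0.8, "ty": 0.4, "tz": 6, "turn": 0, "hand": 60},
    {"tx": 0.8, "ty": 0.4, "tz": 6, "turn": 0, "hand": 60}
  ]
}}

```text
clock: 17.08
ee_pos: [0.687, -0.0482, 0.0501]
tool_rot: [0.104, -0.643, -0.241, 0.72]
contact_force: [2.0, 0.9, 0.7]
opening: 0.0599
```

```bash
python3 st.py; python3 look.py a9
```

```text
17.075 [ 0.687  -0.0482  0.0501] 
 [[-0.152  0.16  -0.975]
 [ 0.46  -0.862 -0.213]
 [-0.875 -0.481  0.058]] 
q [-0.025  0.774  0.418  1.331 -0.687  1.472 -2.406] F [2.  0.9 0.7] 0.059890234103320346
17.075 [ 0.687  -0.0482  0.0501] F [2.  0.9 0.7]
lean [-0.152  0.46  -0.875] zaz 192.31593732783926
crate [488.5 -18. ] [110.2  79.3] 11.7 bay xy 0.8 -1.2
```

View pics/a9.png

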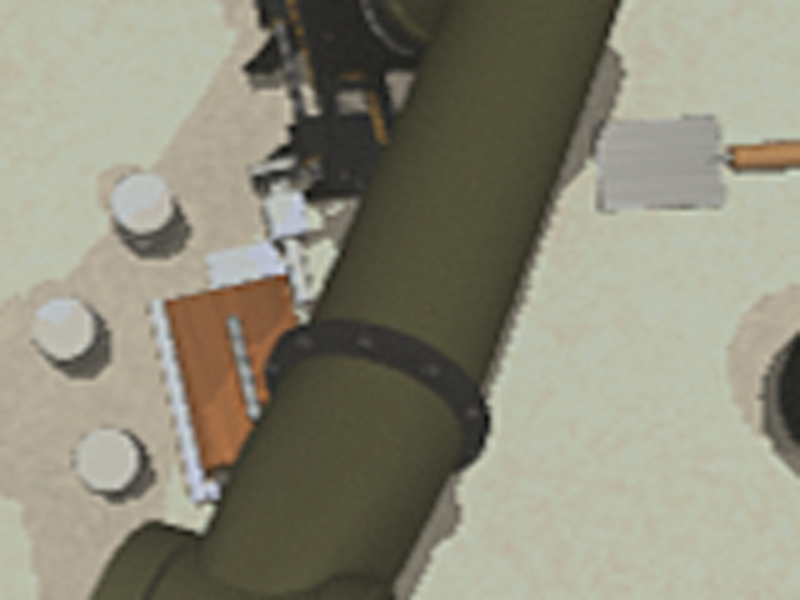

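Emit:
{"name": "arm_command", "arguments": {
  "moves": [
    {"tx": 0.4, "ty": 0.2, "tz": 5, "turn": 0, "hand": 60},
    {"tx": 0.4, "ty": 0.2, "tz": 5, "turn": 0, "hand": 60}
  ]
}}

```text
clock: 17.38
ee_pos: [0.6774, -0.0503, 0.0499]
tool_rot: [0.104, -0.643, -0.241, 0.72]
contact_force: [1.4, 1.2, 1.4]
opening: 0.06
```

Emit:
{"name": "arm_command", "arguments": {
  "moves": [
    {"tx": 0.1, "ty": 0, "tz": 2, "turn": 0, "hand": 60},
    {"tx": 0.1, "ty": 0, "tz": 2, "turn": 0, "hand": 60}
  ]
}}

```text
clock: 17.62
ee_pos: [0.6736, -0.0511, 0.0499]
tool_rot: [0.104, -0.643, -0.241, 0.72]
contact_force: [1.1, -0.1, 1.4]
opening: 0.0601
```

Emit:
{"name": "arm_command", "arguments": {
  "moves": [
    {"tx": 0.1, "ty": 0, "tz": 2, "turn": 0, "hand": 60}
  ]
}}

```text
clock: 17.75
ee_pos: [0.6717, -0.0515, 0.0499]
tool_rot: [0.104, -0.643, -0.241, 0.72]
contact_force: [1.3, 0.6, 0.8]
opening: 0.0598
```

Emit:
{"name": "arm_command", "arguments": {
  "moves": [
    {"tx": 0.1, "ty": 0, "tz": 2, "turn": 0, "hand": 60},
    {"tx": 0.1, "ty": 0, "tz": 2, "turn": 0, "hand": 60}
  ]
}}

```text
clock: 18.0
ee_pos: [0.6694, -0.0519, 0.0502]
tool_rot: [0.104, -0.644, -0.241, 0.718]
contact_force: [8.2, 0.6, 0.0]
opening: 0.0599
```

Emit:
{"name": "arm_command", "arguments": {
  "moves": [
    {"tx": 0.1, "ty": 0, "tz": 2, "turn": 0, "hand": 60}
  ]
}}

```text
clock: 18.12
ee_pos: [0.6693, -0.052, 0.0505]
tool_rot: [0.104, -0.646, -0.241, 0.717]
contact_force: [13.2, 1.6, -2.7]
opening: 0.0595
```

```bash
python3 look.py b1
```

```text
18.125 [ 0.6693 -0.052   0.0505] F [13.2  1.6 -2.7]
lean [-0.145  0.46  -0.876] zaz 192.20834247582857
crate [488.9 -18.4] [110.7  80.3] 11.7 bay xy 0.3 -1.5
```

View pics/b1.png

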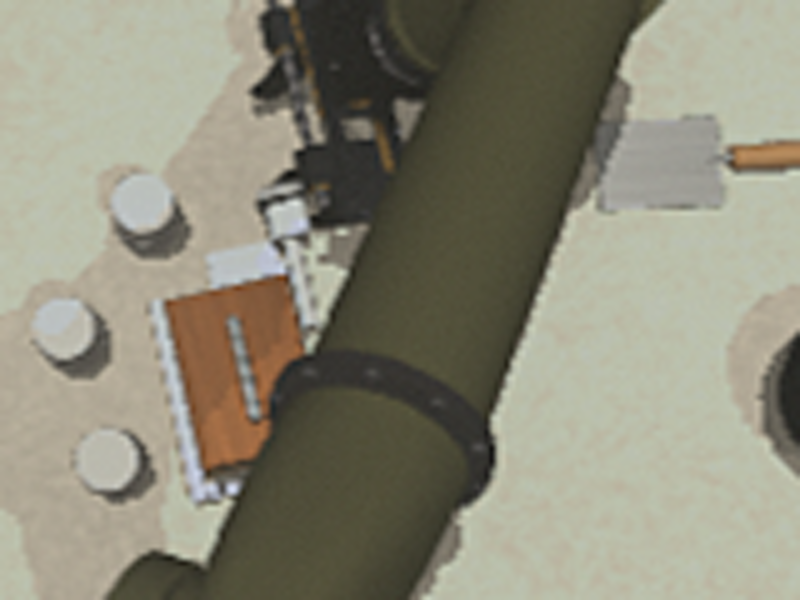

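Emit:
{"name": "arm_command", "arguments": {
  "moves": [
    {"tx": 0, "ty": 0, "tz": 0, "turn": 0, "hand": 60},
    {"tx": 0, "ty": 0, "tz": -10, "turn": 0, "hand": 60},
    {"tx": 0, "ty": 0, "tz": -25, "turn": 0, "hand": 60},
    {"tx": -44, "ty": -24, "tz": -5, "turn": 0, "hand": 60},
    {"tx": -44, "ty": -24, "tz": 0, "turn": 0, "hand": 60},
    {"tx": -44, "ty": -24, "tz": 0, "turn": 0, "hand": 60},
    {"tx": 0, "ty": 50, "tz": -10, "turn": 0, "hand": 60},
    {"tx": 0, "ty": 50, "tz": -10, "turn": 0, "hand": 60},
    {"tx": -20, "ty": 50, "tz": -10, "turn": 0, "hand": 60},
    {"tx": 0, "ty": 0, "tz": 0, "turn": 0, "hand": 60}
  ]
}}

```text
clock: 19.42
ee_pos: [0.7672, -0.1815, 0.1346]
tool_rot: [0.107, -0.64, -0.237, 0.723]
contact_force: [-0.4, -0.5, -0.8]
opening: 0.06
```

```bash
python3 st.py; python3 look.py b2; python3 - <<'E'
from h import *
from station import *
im=get_image("side");pickle.dump(im,open("s.pkl","wb"));cv2.imwrite("pics/side9.png",im["pixels"])
E
```

```text
19.425 [ 0.7672 -0.1815  0.1346] 
 [[-0.158  0.149 -0.976]
 [ 0.458 -0.865 -0.206]
 [-0.875 -0.48   0.068]] 
q [ 0.192  0.988  0.44   0.777 -0.711  1.808 -2.47 ] F [-0.4 -0.5 -0.8] 0.05998597799918767
19.425 [ 0.7672 -0.1815  0.1346] F [-0.4 -0.5 -0.8]
lean [-0.158  0.458 -0.875] zaz 191.93053129247278
crate [488.7 -18. ] [110.7  79.6] 11.5 bay xy 0.8 -1.4
```

View pics/b2.png

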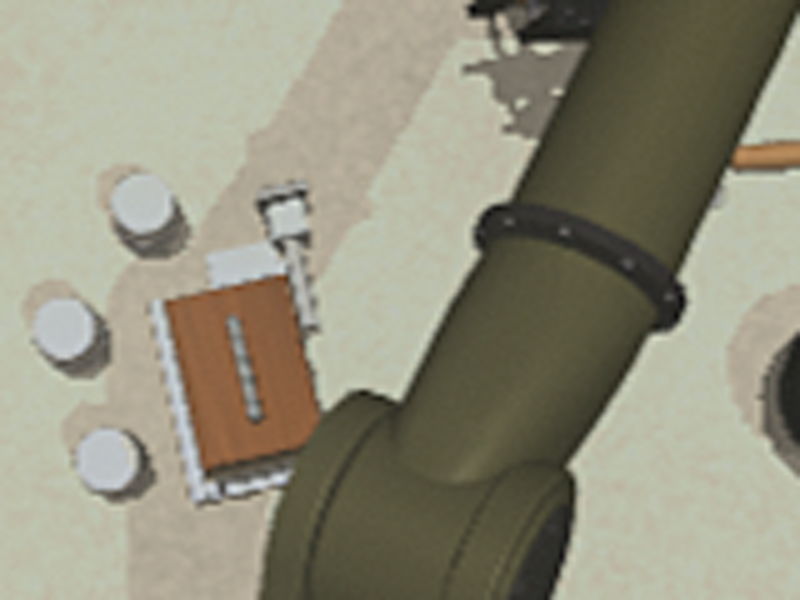

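View pics/side9.png

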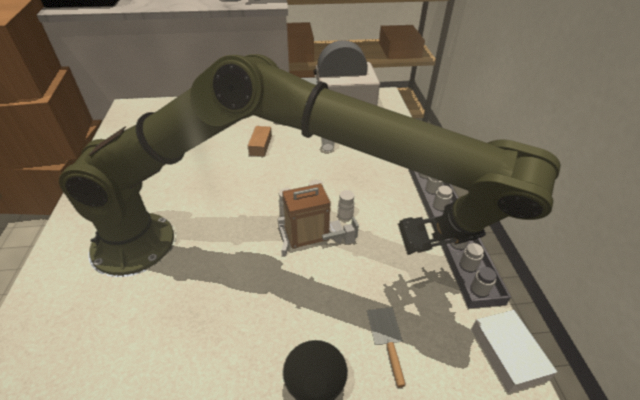

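The top view shows the crate at crop pixel (245,370), square against the stop. The bolt tab is at (285,190), up against the guide block, with the bar running behind the crate. The jars have not moved and the arm is clear of everything.

```bash
python3 -c "
from station import *
print(hand_in())"
```

```text
the job is handed in; nothing more can be done
None
```

The crate is home against the back stop and the bolt is pushed fully across behind it. I handed in at about 19.5 s of the 51 s allowed. The hand-in gives no verdict, so what follows is from my own checks.

**What I did**
- **Leaning the tool:** The moves cannot tilt the tool directly. I drove the arm against its reach limits, which tilted the tool about 29° with the fingertips leading. That is less than the suggested 40°, but the gripper body cleared the crate's face.
- **Pushing the crate:** I pushed about 20 mm above the bench with two fingertips. Along the way I steered the crate about 20 mm sideways and about 3° round into the mouth. It stayed flat, sliding at about 7 N, and stopped at 14 N against the back stop.
- **Shooting the bolt:** I pushed the tab with the outer side of a finger until it stopped, at about 13 N.

**Last checks**
- **Crate:** About +1 mm along the bay and -1.4 mm off its middle line, with its yaw at 11.5–11.7° against about 12° for the bay. It did not move while the bolt was shot.
- **Bolt:** In the picture the tab is up against its guide block and the bar lies behind the crate. I did not measure its travel directly, so "fully across" rests on that picture and the end-stop force.
- **Other things:** The jars, bowl and spatula look unmoved in the pictures. I did not measure them. The arm is clear, with force readings near zero.

**What disagreed**
- My first measurement of the open tab differed by about 7 mm from where the bay's position put it.
- While I was setting the lean, there was one brief contact of about 33 N near the robot's own base or arm, nowhere near the crate. I backed off at once. It was below the 40 N limit.

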